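# Pack the tumbler row in reverse order

## Robot

A 7-joint arm with a two-finger parallel gripper is mounted at the origin on the work surface. World frame = base frame: x ahead of the robot, y to its left, z up, the work surface at z = 0. Lengths are in m, angles in rad, forces in N, time in s.
With the tool pointing down it reaches from about 0.425 to 0.875 m from the base axis. Payload 4.7 kg.
Tool frame: the origin (TCP) lies midway between the tips of the shut fingers; the grasp point (between the pads) lies 19 mm behind it; z points along the fingers, y is the line along which they close (so a half turn about z gives the same grasp; the last joint's range is limited). The gripper opens to 87 mm and grips with 3 to 60 N. Pads are 19 mm wide; open, the fingers measure 117 mm over their backs; the gripper's body (75 mm by 190 mm) begins 51 mm behind the grasp point.
Start: joints at [-1.219, 0.321, -0.07, 1.45, 0.023, 1.371, -0.057], TCP at [0.215, 0.613, 0.183] pointing down, gripper open.
Joint ranges: [-2.86, 2.86], [-0.3, 2.09], [-1.38, 1.24], [0.06, 2.45], [-1.56, 4.7], [0.09, 2.05], [-2.69, 2.69]. Speed limits (rad/s): [2.57, 2.57, 3.14, 3.14, 3.14, 3.14, 3.14].

## Interface

Orientations are given as a rotation vector (axis times angle).
In Python, from bench import ctrl gives the robot as it stands. The module is installed in compiled form; this text tells all that it offers.
- The arm moves only by the shell command python3 -m handwheel 'ROWS' [FORCE]. ROWS is JSON, a list of rows, each a list of 7 numbers: the finger opening in m, from 0 to 0.087, then the shift along the tool's x, y, z in m, then the turn, a rotation vector about the tool's x, y, z in degrees. A call has 1 to 12 rows; each row shifts and turns the commanded pose from where the row before left it, along the tool's axes as they then stand; what a row does not reach is not made up. A row lasts 1/8 s, in which the tool goes at most 62.5 mm and 10.7 degrees, less where a joint would pass 70% of its speed; a pose out of reach is approached as far as the arm can. A call is refused whole if a number of a shift passes 0.0625 or a number of a turn 10.7, either way. A call with a gripper value outside its range is refused whole. The fingers move at their own pace and stop on an object; FORCE is the grip in N (left out, the last holds). Time passes only in rows, so rows that do not move let the fingers close. It gives the time, the measured TCP pose, the force, the opening and the grip force at its end, in the units of the state.
- ctrl.get_state(): the state, without advancing time (a new reading comes with each control period).
- ctrl.get_image(name): name is "scene" or "top" or "wrist"; returns (picture, depth): 400x640x3 uint8, blue, green, red; 400x640 float32, m along the optical axis (not along the pixel's ray), 0 where there is no reading.
- ctrl.camera_info(name): a dict with "intrinsics" (3x3 intrinsics, pixels), "R" (3x3) and "t" (3): a world point X has camera coordinates R X + t. Camera axes: x right, y down, z forward; pixel columns grow to the right and rows downward; lengths in m; the calibration is good to about 2 mm. A picture is of the moment at which its call begins: read the wrist's pose just before it. camera_info takes no time and is no camera call; for the wrist camera it gives the pose at the moment of the call.
- ctrl.close_job(): hands the job in; it is judged then, once.
The state is a dict: "time": time; "joint_positions": joint angles; "qd": joint speeds; "joint_torque": joint torques, N m; "position": TCP position; "tool_rot": TCP orientation; "ft_force": force on the tool from outside, world axes, zero at the start; "torque": the same for the moment, N m; "grip_width": opening from 0.0 (shut) to 1.0 (fully open); "grip_force": force on a finger pad.
Only numpy, scipy, OpenCV 4.12 (cv2) and the standard library are available. Lean on these libraries where they do the work, as an engineer would, in place of code of your own. Each camera call takes 0.05 s, during which the arm holds its last target. There are 200 camera calls.

## Task

Pack the four tumblers from the display board into the pockets of the grey packing tray, one per pocket, in the reverse order: the tumbler at the left end of the board goes into the pocket at the right end of the tray, the next one into the next pocket, and so on, because the customer opens the box from the other side. Stand each one upright on the floor of its pocket, without dropping it or knocking any over.

Things in the scene. Friction and masses are not known exactly. Their poses are not given: they have to be found in the camera images.
- cup_white: white tumbler with a red brush band: stoneware cup without handle, straight round wall, 56 mm outside diameter, 72 mm tall, wall 4 mm, about 170 g, open at the top, loose. Origin: centre of its underside; z up. At the start it stands upright on the tile of its own colour.
- cup_black: black tumbler: stoneware cup without handle, straight round wall, 56 mm outside diameter, 72 mm tall, wall 4 mm, about 170 g, open at the top, loose. Origin: centre of its underside; z up. At the start it stands upright on the tile of its own colour.
- cup_blue: blue tumbler: stoneware cup without handle, straight round wall, 56 mm outside diameter, 72 mm tall, wall 4 mm, about 170 g, open at the top, loose. Origin: centre of its underside; z up. At the start it stands upright on the tile of its own colour.
- cup_green: green tumbler: stoneware cup without handle, straight round wall, 56 mm outside diameter, 72 mm tall, wall 4 mm, about 170 g, open at the top, loose. Origin: centre of its underside; z up. At the start it stands upright on the tile of its own colour.
- tile_white: white glaze tile, 80 x 80 x 5 mm, fixed flat on the display board; it marks the place in the row where the white tumbler stood at the start. Origin: centre of its underside (on the board's top); cups stand 5 mm above it.
- tile_black: black glaze tile, 80 x 80 x 5 mm, fixed flat on the display board; it marks the place in the row where the black tumbler stood at the start. Origin: centre of its underside (on the board's top); cups stand 5 mm above it.
- tile_blue: blue glaze tile, 80 x 80 x 5 mm, fixed flat on the display board; it marks the place in the row where the blue tumbler stood at the start. Origin: centre of its underside (on the board's top); cups stand 5 mm above it.
- tile_green: green glaze tile, 80 x 80 x 5 mm, fixed flat on the display board; it marks the place in the row where the green tumbler stood at the start. Origin: centre of its underside (on the board's top); cups stand 5 mm above it.
- board: brown wooden display board, fixed, 86 x 370 mm, 15 mm thick, carrying the row of four tiles, 88 mm apart, in any order. Origin: centre of its underside on the table; its y axis runs along the row (to the robot's left), tile centres at y = +132, +44, -44, -132 mm, x = 0.
- tray: grey moulded-pulp packing tray, fixed, 90 x 370 mm, 18 mm tall, with a row of four round pockets 72 mm in diameter and 14 mm deep (pocket floors 4 mm above the table). Origin: centre of its underside on the table; its y axis runs along the row (to the robot's left), pocket centres at y = +132, +44, -44, -132 mm, x = 0. Board and tray lie roughly parallel, either one nearer the robot.

How it is judged:
By the outcome, as a careful person would: the job done as asked, in the order asked, and still so for the second after the job is handed in, with the robot touching nothing.
It also fails if it takes over 93 s, if anything falls off the work surface, if the arm or the gripper's body presses on something with over 40 N, if the wrist force passes 120 N, or if a joint passes its speed limit or range.

## Working session

There is one attempt and no reset: what is moved stays moved. The work goes in short steps, Python scripts to look and compute and a shell command to move; the robot and the scene stay as the last step left them, time stands still between calls to the robot, and variables do not carry over. Pictures are saved under pics/ and viewed, at most 14 in all, crops included, and the job is handed in when it is done.

```bash
mkdir -p pics
cat > h.py <<'E'
import numpy as np, cv2
from bench import ctrl
from scipy.spatial.transform import Rotation as Rn
np.set_printoptions(precision=4,suppress=True)
def cloud(name):
    im,d=ctrl.get_image(name); c=ctrl.camera_info(name)
    K=np.array(c["intrinsics"]);R=np.array(c["R"]);t=np.array(c["t"])
    v,u=np.mgrid[0:400,0:640]
    p=np.stack([(u-K[0,2])/K[0,0]*d,(v-K[1,2])/K[1,1]*d,d],-1)
    return im,d,(p-t)@R
def to_tool(target):
    s=ctrl.get_state(); R=Rn.from_rotvec(s["tool_rot"]).as_matrix()
    return R.T@(np.array(target)-s["position"])
E
python3 - <<'E'
from h import *
s=ctrl.get_state()
for k in("time","position","tool_rot","grip_width","ft_force"):print(k,s[k])
print(Rn.from_rotvec(s["tool_rot"]).as_matrix())
for n in("top","scene"):
    im,d,P=cloud(n); cv2.imwrite(f"pics/{n}0.png",im); np.save(f"{n}.npy",P)
    c=ctrl.camera_info(n); print(n,-np.array(c["R"]).T@c["t"],c["R"])
E
```

```text
time 0.0
position [0.2153 0.6126 0.1821]
tool_rot [-0.5281 -3.0967  0.0031]
grip_width 1.0033618751178148
ft_force [ 0.1427 -0.6609 -0.1228]
[[-0.9435  0.3315 -0.0005]
 [ 0.3315  0.9435 -0.0019]
 [-0.0001 -0.002  -1.    ]]
top [ 0.4478 -0.0409  0.784 ] [[-0.0136 -0.9998 -0.0168]
 [-0.9906  0.0158 -0.136 ]
 [ 0.1362  0.0148 -0.9906]]
scene [0.969  0.2171 0.679 ] [[-0.4908  0.8712 -0.0008]
 [ 0.6808  0.383  -0.6244]
 [-0.5436 -0.307  -0.7811]]
```

View pics/top0.png

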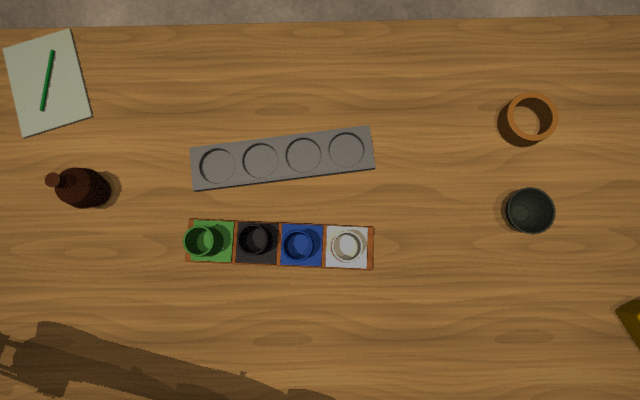

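View pics/scene0.png

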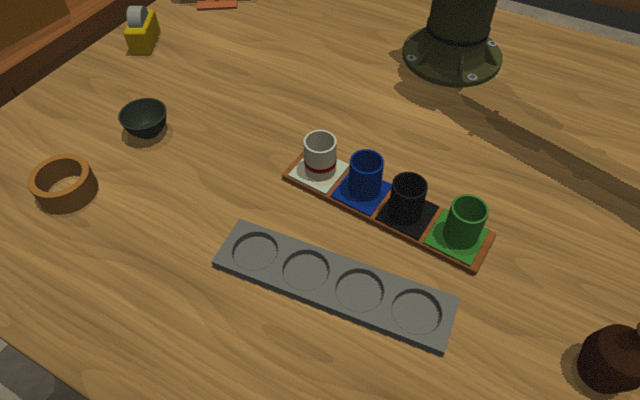

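The top view shows the board at row ~245 with green, black, blue, white from left to right (columns 200, 258, 300, 347). The tray is at row ~157, farther from the robot, with pockets at columns 217–346. So green goes to the right-end pocket, black to the next, then blue, and white to the left end.

```bash
cat > m.py <<'E'
from h import *
def cups(P):
    out=[]
    z=P[...,2]; m=((z>.083)&(z<.1)&(P[...,0]>.3)&(P[...,0]<.8)&(abs(P[...,1]+.0)<.35)).astype(np.uint8)
    n,l,st,ce=cv2.connectedComponentsWithStats(m)
    for i in range(1,n):
        if st[i,4]<40: continue
        q=P[l==i]; 
        c,r=cv2.minEnclosingCircle(q[:,:2].astype(np.float32)); out.append((ce[i].round(),st[i,4],np.array(c),r,q[:,2].max(),np.median(q[:,2])))
    return out
def tray(P):
    z=P[...,2]; m=((z>.012)&(z<.025)&(P[...,0]>.5)&(P[...,0]<.8)&(abs(P[...,1])<.35)).astype(np.uint8)
    n,l,st,ce=cv2.connectedComponentsWithStats(m); i=1+np.argmax(st[1:,4]); q=P[l==i]
    print("tray",st[i,4],cv2.minAreaRect(q[:,:2].astype(np.float32)),np.median(q[:,2]))
    holes,h=cv2.findContours((l==i).astype(np.uint8),cv2.RETR_CCOMP,cv2.CHAIN_APPROX_NONE)
    for c,hh in zip(holes,h[0]):
        if hh[3]>=0 and cv2.contourArea(c)>150:
            # contour pixels of a hole lie on the tray top: fit circle through them
            pts=P[c[:,0,1],c[:,0,0]][:,:2]
            A=np.c_[2*pts,np.ones(len(pts))]; s=np.linalg.lstsq(A,(pts**2).sum(1),rcond=None)[0]
            print(" pocket",s[:2],"r",np.sqrt(s[2]+s[0]**2+s[1]**2))
E
python3 - <<'E'
from m import *
for n in("top","scene"):
    P=np.load(n+".npy"); print(n)
    for c in cups(P): print(*c)
    tray(P)
    z=P[...,2]; m=(z>.014)&(z<.024)&(P[...,0]>.3)&(P[...,0]<.525)&(abs(P[...,1])<.3)
    q=P[m]; print("board",cv2.minAreaRect(q[:,:2].astype(np.float32)))
E
```

```text
top
[198. 241.] 278 [0.4738 0.1844] 0.02819899655878544 0.0959529744955113 0.09195204770686338
[252. 239.] 253 [0.4755 0.0881] 0.027938341721892357 0.09616713736039363 0.09213002026380374
[296. 245.] 226 [0.4633 0.008 ] 0.02781430259346962 0.09649749684424523 0.0923620919863666
[347. 246.] 223 [ 0.4608 -0.0802] 0.0278825294226408 0.09561038956145095 0.09232228314602975
tray 4347 ((0.6424488425254822, 0.04394042491912842), (0.09145531803369522, 0.37057629227638245), 6.28141975402832) 0.018561250015133427
 pocket [0.6275 0.1744] r 0.03637525409691707
 pocket [0.6369 0.087 ] r 0.03649825076148752
 pocket [ 0.6467 -0.0001] r 0.036307578541441066
 pocket [ 0.6562 -0.0873] r 0.03645326920852163
board ((0.46848204731941223, 0.048269689083099365), (0.3685857057571411, 0.08563774079084396), 86.6420669555664)
scene
[320. 143.] 348 [ 0.4599 -0.0787] 0.02922372706234455 0.09439377344248298 0.0895976783988788
[367. 163.] 380 [0.4631 0.0103] 0.02861541509628296 0.0941323125773869 0.08975477290815297
[410. 186.] 403 [0.4742 0.0916] 0.029003769159317017 0.09406777695638838 0.08978505094250737
[470. 210.] 455 [0.4736 0.1863] 0.028662120923399925 0.09410915449296087 0.09010841929143658
tray 7364 ((0.6411277055740356, 0.04566381871700287), (0.09249208867549896, 0.37066563963890076), 6.375613212585449) 0.017011391796796213
 pocket [0.6272 0.1771] r 0.036351293996430965
 pocket [0.6369 0.0899] r 0.03621589837822339
 pocket [0.6466 0.0026] r 0.03633164508815573
 pocket [ 0.6561 -0.0847] r 0.036212395927816075
board ((0.46917524933815, 0.05136401951313019), (0.3676609992980957, 0.08575291931629181), 86.89234924316406)
```

Both views agree to within 3 mm, and the heights and radii match the given sizes, so I average them. First I turn the tool so that y lies along world x.

```bash
python3 -m handwheel '[[0.087,0,0,0,0,0,10],[0.087,0,0,0,0,0,10],[0.087,0,0,0,0,0,10],[0.087,0,0,0,0,0,10],[0.087,0,0,0,0,0,10],[0.087,0,0,0,0,0,10],[0.087,0,0,0,0,0,10.6],[0.087,0,0,0,0,0,0],[0.087,0,0,0,0,0,0]]' 20
cat > g.py <<'E'
from h import *; import sys
s=ctrl.get_state(); R=Rn.from_rotvec(s["tool_rot"])
print("t",s["time"],"pos",s["position"],"w",s["grip_width"]*.087,"gf",s["grip_force"],"F",s["ft_force"])
want=Rn.from_matrix([[0,1,0],[1,0,0],[0,0,-1]])
print("turn deg",(R.inv()*want).as_rotvec(degrees=True))
for a in sys.argv[1:]:
    print("shift mm",to_tool([float(v) for v in a.split(",")])*1000)
E
python3 g.py .4737,.1853,.15
```

```text
time: 1.23
position: [0.2153, 0.6131, 0.183]
tool_rot: [2.217, 2.226, -0.001]
ft_force: [-0.4, 0.6, -0.2]
grip_width: 0.999
grip_force: 0.0
t 1.225 pos [0.2153 0.6131 0.183 ] w 0.08694815368625437 gf 0.0 F [-0.3943  0.5532 -0.1747]
turn deg [-0.0055  0.0293  0.2282]
shift mm [-428.8318  256.6668   33.1506]
```

```bash
python3 -m handwheel '[[0.087,-0.043,0.0257,0,0,0,0],[0.087,-0.043,0.0257,0,0,0,0],[0.087,-0.043,0.0257,0,0,0,0],[0.087,-0.043,0.0257,0,0,0,0],[0.087,-0.043,0.0257,0,0,0,0],[0.087,-0.043,0.0257,0,0,0,0],[0.087,-0.043,0.0257,0,0,0,0],[0.087,-0.043,0.0257,0,0,0,0],[0.087,-0.043,0.0257,0,0,0,0],[0.087,-0.043,0.0257,0,0,0,0],[0.087,0,0,0,0,0,0],[0.087,0,0,0,0,0,0]]' 20
python3 g.py .4737,.1853,.046
python3 - <<'E'
from h import *
im,d,P=cloud("wrist"); cv2.imwrite("pics/w1.png",im); np.save("w1.npy",P)
from m import cups,tray
for c in cups(P): print(*c)
tray(P)
E
```

```text
time: 2.72
position: [0.4724, 0.1841, 0.1833]
tool_rot: [-2.218, -2.223, -0.0]
ft_force: [-0.7, -0.3, -0.5]
grip_width: 1.003
grip_force: 0.0
t 2.725 pos [0.4724 0.1841 0.1833] w 0.08723914331508208 gf 0.0 F [-0.6817 -0.3284 -0.4697]
turn deg [-0.0168 -0.0426  0.1282]
shift mm [  1.0874   1.3088 137.2742]
[318. 185.] 852 [0.4733 0.1876] 0.027971703559160233 0.09421976060442024 0.09134643365521658
[319. 290.] 439 [0.4746 0.0878] 0.027101805433630943 0.09367394509969922 0.09074159974276365
tray 4406 ((0.6295910477638245, 0.1583358645439148), (0.09130425751209259, 0.14616814255714417), 6.441748142242432) 0.01751166066220322
 pocket [0.6267 0.1783] r 0.03614450160007745
```

View pics/w1.png

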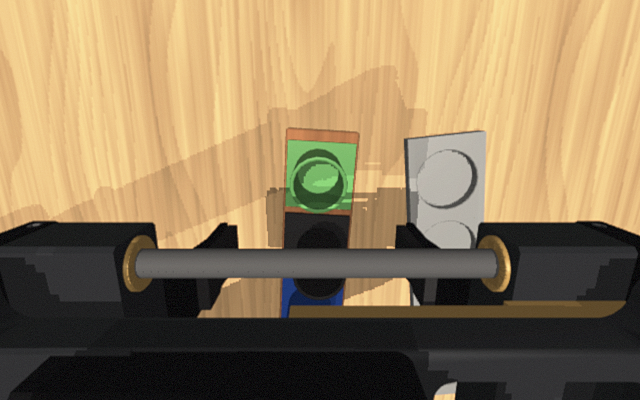

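The wrist view shows the green cup at (318,185), lined up between the fingers in x. The measured positions agree within 2 mm, so I descend and grip.

```bash
python3 -m handwheel '[[0.087,0.002,0.001,0.04,0,0,0],[0.087,0,0,0.04,0,0,0],[0.087,0,0,0.035,0,0,0],[0.087,0,0,0.022,0,0,0],[0.087,0,0,0,0,0,0],[0.03,0,0,0,0,0,0],[0.03,0,0,0,0,0,0],[0.03,0,0,0,0,0,0],[0.03,0,0,0,0,0,0],[0.03,0,0,0,0,0,0],[0.03,0,0,0,0,0,0]]' 20
python3 g.py
```

```text
time: 4.15
position: [0.4741, 0.1857, 0.0467]
tool_rot: [2.221, 2.222, 0.001]
ft_force: [-0.8, -0.3, 4.0]
grip_width: 0.621
grip_force: 20.0
t 4.15 pos [0.4741 0.1857 0.0467] w 0.054044534596314996 gf 20.00058031640947 F [-0.7956 -0.3005  4.047 ]
turn deg [ 0.0315 -0.0288  0.0448]
```

```bash
python3 -m handwheel '[[0.03,0,0,-0.01,0,0,0],[0.03,0,0,-0.02,0,0,0],[0.03,0,0,-0.03,0,0,0],[0.03,0,0,-0.03,0,0,0],[0.03,0,0,-0.02,0,0,0],[0.03,0,0,0,0,0,0]]' 20
python3 g.py .6562,-.086,.155
```

```text
time: 4.9
position: [0.4748, 0.1859, 0.1578]
tool_rot: [2.22, 2.222, 0.005]
ft_force: [0.5, 0.6, -1.9]
grip_width: 0.626
grip_force: 20.0
t 4.9 pos [0.4748 0.1859 0.1578] w 0.054483739159037876 gf 19.999728435650468 F [ 0.4656  0.6172 -1.9435]
turn deg [ 0.1532 -0.1019  0.0418]
shift mm [-272.0171  181.207     2.7968]
```

```bash
python3 -m handwheel '[[0.03,-0.02,0.012,0,0,0,0],[0.03,-0.032,0.021,0,0,0,0],[0.03,-0.034,0.023,0,0,0,0],[0.03,-0.034,0.023,0,0,0,0],[0.03,-0.034,0.023,0,0,0,0],[0.03,-0.034,0.023,0,0,0,0],[0.03,-0.034,0.023,0,0,0,0],[0.03,-0.030,0.02,0,0,0,0],[0.03,-0.02,0.013,0,0,0,0],[0.03,0,0,0,0,0,0],[0.03,0,0,0,0,0,0]]' 20
python3 g.py .6562,-.086,.031
python3 - <<'E'
from m import *
for n in("wrist","top","scene"):
    im,d,P=cloud(n); cv2.imwrite(f"pics/{n}2.png",im)
    m=cv2.inRange(cv2.cvtColor(im,cv2.COLOR_BGR2HSV),(45,80,40),(75,255,255))>0
    q=P[m&(d>0)&(P[...,2]>.12)&(P[...,0]>.55)&(P[...,2]<.25)]
    if len(q): print(n,len(q),q.min(0),q.max(0),cv2.minEnclosingCircle(q[:,:2].astype(np.float32)))
E
```

```text
time: 6.28
position: [0.6541, -0.0851, 0.155]
tool_rot: [-2.218, -2.221, 0.001]
ft_force: [0.2, 0.2, -1.2]
grip_width: 0.62
grip_force: 20.0
t 6.275 pos [ 0.6541 -0.0851  0.155 ] w 0.05396849781339189 gf 19.999636206775904 F [ 0.2248  0.2349 -1.2274]
turn deg [-0.1263 -0.0575  0.0811]
shift mm [ -0.988    2.3426 124.0406]
wrist 6418 [ 0.6266 -0.1107  0.1325] [ 0.6813 -0.0553  0.2036] ((0.6539326906204224, -0.08322297036647797), 0.02802862599492073)
scene 1874 [ 0.6255 -0.108   0.128 ] [ 0.6886 -0.0542  0.2236] ((0.656760036945343, -0.08269438147544861), 0.032985296100378036)
```

View pics/scene2.png

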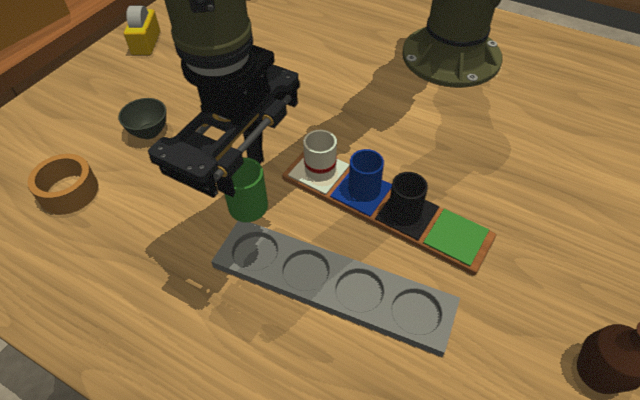

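The cup hangs upright over the right-end pocket (scene ~(247,245)). I centre it and lower.

```bash
python3 -m handwheel '[[0.03,-0.001,0.002,0.025,0,0,0],[0.03,0,0,0.03,0,0,0],[0.03,0,0,0.03,0,0,0],[0.03,0,0,0.02,0,0,0],[0.03,0,0,0.012,0,0,0],[0.03,0,0,0.003,0,0,0],[0.03,0,0,0,0,0,0],[0.03,0,0,0,0,0,0]]' 20
python3 g.py .6562,-.086,.0307
```

```text
time: 7.42
position: [0.6578, -0.0875, 0.0374]
tool_rot: [2.22, 2.221, 0.002]
ft_force: [0.7, 0.6, -1.2]
grip_width: 0.627
grip_force: 20.0
t 7.425 pos [ 0.6578 -0.0875  0.0374] w 0.05451113504430047 gf 19.999627713114023 F [ 0.7338  0.6498 -1.1914]
turn deg [ 0.1053 -0.0005  0.0433]
shift mm [ 1.5403 -1.6386  6.6477]
```

```bash
python3 -m handwheel '[[0.03,0.001,-0.001,0.003,0,0,0],[0.03,0,0,0.001,0,0,0],[0.03,0,0,0.001,0,0,0],[0.03,0,0,0,0,0,0]]' 20; python3 -m handwheel '[[0.03,0,0,0.0005,0,0,0],[0.03,0,0,0,0,0,0]]' 20
```

```text
time: 7.92
position: [0.6559, -0.0864, 0.0311]
tool_rot: [-2.22, -2.222, 0.0]
ft_force: [-0.2, -0.6, -1.1]
grip_width: 0.619
grip_force: 20.0
time: 8.18
position: [0.6561, -0.0865, 0.0309]
tool_rot: [2.221, 2.222, 0.0]
ft_force: [-0.8, -0.3, -2.0]
grip_width: 0.622
grip_force: 20.0
```

```bash
python3 -m handwheel '[[0.03,0,0,0.0007,0,0,0],[0.03,0,0,0,0,0,0]]' 20;python3 -m handwheel '[[0.03,0,0,0.0007,0,0,0],[0.03,0,0,0,0,0,0]]' 20
```

```text
time: 8.43
position: [0.6561, -0.0865, 0.0308]
tool_rot: [2.221, 2.222, 0.001]
ft_force: [-1.9, -0.4, 4.3]
grip_width: 0.621
grip_force: 20.0
time: 8.68
position: [0.6562, -0.0865, 0.0308]
tool_rot: [2.221, 2.222, 0.001]
ft_force: [-3.9, 0.6, 8.7]
grip_width: 0.623
grip_force: 20.0
```

Contact came at the predicted height. I release, retreat, and go to black.

```bash
python3 -m handwheel '[[0.03,0,0,-0.0009,0,0,0],[0.062,0,0,0,0,0,0],[0.062,0,0,0,0,0,0],[0.087,0,0,0,0,0,0],[0.087,0,0,0,0,0,0],[0.087,0,0,0,0,0,0],[0.087,0,0,-0.025,0,0,0],[0.087,0,0,-0.04,0,0,0],[0.087,0,0,-0.05,0,0,0],[0.087,0,0,0,0,0,0]]' 20
python3 g.py .4749,.0905,.145
python3 - <<'E'
from m import *
for n in("top","scene"):
    im,d,P=cloud(n); cv2.imwrite(f"pics/{n}3.png",im)
    q=P[(P[...,2]>.06)&(P[...,2]<.09)&(P[...,0]>.57)&(P[...,0]<.72)&(abs(P[...,1]+.085)<.06)]
    if len(q): print(n,len(q),q.min(0),q.max(0),cv2.minEnclosingCircle(q[:,:2].astype(np.float32)))
E
```

```text
time: 9.93
position: [0.6591, -0.0873, 0.1503]
tool_rot: [2.216, 2.218, 0.009]
ft_force: [0.8, -0.3, -0.4]
grip_width: 0.997
grip_force: 0.0
t 9.925 pos [ 0.6591 -0.0873  0.1503] w 0.0866971425745644 gf 0.0 F [ 0.805  -0.3221 -0.3525]
turn deg [0.5    0.024  0.0354]
shift mm [ 177.9617 -184.1049    3.6145]
scene 620 [ 0.6268 -0.1122  0.06  ] [ 0.6836 -0.0569  0.0773] ((0.6550734639167786, -0.08450353145599365), 0.0286122877150774)
```

```bash
python3 -m handwheel '[[0.087,0.03,-0.031,0,0,0,0],[0.087,0.03,-0.031,0,0,0,0],[0.087,0.03,-0.031,0,0,0,0],[0.087,0.03,-0.031,0,0,0,0],[0.087,0.03,-0.031,0,0,0,0],[0.087,0.028,-0.028,0,0,0,0],[0.087,0,0,0,0,0,0],[0.087,0,0,0,0,0,0]]' 20
python3 g.py .4749,.0900,.0467
```

```text
time: 11.02
position: [0.4727, 0.0909, 0.1445]
tool_rot: [2.22, 2.222, -0.002]
ft_force: [1.0, -0.4, 0.1]
grip_width: 1.0
grip_force: 0.0
t 11.025 pos [0.4727 0.0909 0.1445] w 0.08700500423426707 gf 0.0 F [ 0.9783 -0.4114  0.1322]
turn deg [-0.0476  0.0552  0.046 ]
shift mm [-0.7669  2.3072 97.7677]
```

```bash
python3 -m handwheel '[[0.087,-0.001,0.002,0.03,0,0,0],[0.087,0,0,0.035,0,0,0],[0.087,0,0,0.025,0,0,0],[0.087,0,0,0.008,0,0,0],[0.087,0,0,0,0,0,0],[0.03,0,0,0,0,0,0],[0.03,0,0,0,0,0,0],[0.03,0,0,0,0,0,0],[0.03,0,0,0,0,0,0],[0.03,0,0,0,0,0,0]]' 20
python3 g.py .6467,.0008,.155
```

```text
time: 12.28
position: [0.4753, 0.0906, 0.0476]
tool_rot: [2.22, 2.222, 0.001]
ft_force: [0.8, -0.0, 1.0]
grip_width: 0.626
grip_force: 20.0
t 12.275 pos [0.4753 0.0906 0.0476] w 0.05444173685743777 gf 19.999982197768986 F [ 0.7522 -0.0164  1.0221]
turn deg [ 0.053  -0.0185  0.0528]
shift mm [ -89.92    171.4252 -107.2883]
```

```bash
python3 -m handwheel '[[0.03,0,0,-0.01,0,0,0],[0.03,0,0,-0.02,0,0,0],[0.03,0,0,-0.03,0,0,0],[0.03,0,0,-0.03,0,0,0],[0.03,0,0,-0.017,0,0,0],[0.03,0,0,0,0,0,0]]' 20
python3 -m handwheel '[[0.03,-0.008,0.015,0,0,0,0],[0.03,-0.013,0.025,0,0,0,0],[0.03,-0.016,0.03,0,0,0,0],[0.03,-0.016,0.03,0,0,0,0],[0.03,-0.016,0.03,0,0,0,0],[0.03,-0.013,0.026,0,0,0,0],[0.03,-0.008,0.015,0,0,0,0],[0.03,0,0,0,0,0,0],[0.03,0,0,0,0,0,0]]' 20
python3 g.py .6467,.0008,.0316
```

```text
time: 13.02
position: [0.4755, 0.0907, 0.1552]
tool_rot: [2.22, 2.222, 0.003]
ft_force: [0.5, -0.4, -2.2]
grip_width: 0.624
grip_force: 20.0
time: 14.15
position: [0.6448, 0.0011, 0.153]
tool_rot: [-2.219, -2.221, 0.003]
ft_force: [-0.5, 0.1, -1.9]
grip_width: 0.624
grip_force: 20.0
t 14.15 pos [0.6448 0.0011 0.153 ] w 0.05430550504414834 gf 19.99910032376647 F [-0.5152  0.0541 -1.8643]
turn deg [-0.1407 -0.0094  0.0595]
shift mm [ -0.3273   2.2328 121.4235]
```

```bash
python3 -m handwheel '[[0.03,0,0.001,0.025,0,0,0],[0.03,0,0,0.03,0,0,0],[0.03,0,0,0.03,0,0,0],[0.03,0,0,0.02,0,0,0],[0.03,0,0,0.01,0,0,0],[0.03,0,0,0.003,0,0,0],[0.03,0,0,0,0,0,0],[0.03,0,0,0,0,0,0],[0.03,0,0,0,0,0,0]]' 20
python3 g.py .6467,.0008,.0316
```

```text
time: 15.28
position: [0.6475, 0.0006, 0.037]
tool_rot: [2.22, 2.222, 0.002]
ft_force: [-0.7, -0.4, -2.4]
grip_width: 0.628
grip_force: 20.0
t 15.275 pos [0.6475 0.0006 0.037 ] w 0.05464581055440254 gf 19.998805867508054 F [-0.75   -0.3767 -2.4015]
turn deg [ 0.0677 -0.013   0.0461]
shift mm [ 0.1997 -0.7607  5.3641]
```

```bash
python3 -m handwheel '[[0.03,0,0,0.003,0,0,0],[0.03,0,0,0.001,0,0,0],[0.03,0,0,0,0,0,0],[0.03,0,0,0,0,0,0]]' 20;python3 -m handwheel '[[0.03,0,0,0.0007,0,0,0],[0.03,0,0,0,0,0,0]]' 20
```

```text
time: 15.78
position: [0.647, 0.0006, 0.0323]
tool_rot: [2.221, 2.222, 0.0]
ft_force: [-0.4, 0.5, -2.6]
grip_width: 0.627
grip_force: 20.0
time: 16.02
position: [0.6471, 0.0006, 0.0317]
tool_rot: [2.22, 2.222, 0.0]
ft_force: [-0.7, 0.2, -1.2]
grip_width: 0.632
grip_force: 20.0
```

```bash
python3 -m handwheel '[[0.03,0,0,0.0007,0,0,0],[0.03,0,0,0,0,0,0]]' 20
```

```text
time: 16.27
position: [0.6472, 0.0006, 0.0316]
tool_rot: [2.221, 2.222, 0.001]
ft_force: [-1.3, 0.1, 2.4]
grip_width: 0.625
grip_force: 20.0
```

Contact with the pocket floor at .0316, as predicted. Release and go to blue.

```bash
python3 -m handwheel '[[0.062,0,0,0,0,0,0],[0.062,0,0,0,0,0,0],[0.087,0,0,0,0,0,0],[0.087,0,0,0,0,0,0],[0.087,0,0,0,0,0,0],[0.087,0,0,-0.025,0,0,0],[0.087,0,0,-0.04,0,0,0],[0.087,0,0,-0.05,0,0,0],[0.087,0,0,0,0,0,0],[0.087,0,0,0,0,0,0]]' 20
python3 g.py .4632,.0095,.145
```

```text
time: 17.52
position: [0.6466, 0.0008, 0.1455]
tool_rot: [-2.22, -2.222, 0.0]
ft_force: [0.1, -0.2, 0.3]
grip_width: 0.999
grip_force: 0.0
t 17.525 pos [0.6466 0.0008 0.1455] w 0.08690147420692215 gf 0.0 F [ 0.0639 -0.208   0.2925]
turn deg [-0.0219 -0.0208  0.0525]
shift mm [   8.8951 -183.4315    0.5379]
```

```bash
python3 -m handwheel '[[0.087,0.001,-0.03,0,0,0,0],[0.087,0.002,-0.035,0,0,0,0],[0.087,0.002,-0.035,0,0,0,0],[0.087,0.002,-0.035,0,0,0,0],[0.087,0.001,-0.03,0,0,0,0],[0.087,0.001,-0.0185,0,0,0,0],[0.087,0,0,0,0,0,0],[0.087,0,0,0,0,0,0],[0.087,0,0,0,0,0,0]]' 20
python3 g.py .4632,.0095,.0467
```

```text
time: 18.65
position: [0.4639, 0.0093, 0.1455]
tool_rot: [2.221, 2.222, -0.001]
ft_force: [-0.7, -0.3, 0.4]
grip_width: 0.995
grip_force: 0.0
t 18.65 pos [0.4639 0.0093 0.1455] w 0.08652820624295277 gf 0.0 F [-0.679  -0.2881  0.3517]
turn deg [-0.0184  0.0548  0.027 ]
shift mm [ 0.3192 -0.6804 98.8405]
```

```bash
python3 -m handwheel '[[0.087,0,-0.0005,0.03,0,0,0],[0.087,0,0,0.035,0,0,0],[0.087,0,0,0.025,0,0,0],[0.087,0,0,0.009,0,0,0],[0.087,0,0,0,0,0,0],[0.03,0,0,0,0,0,0],[0.03,0,0,0,0,0,0],[0.03,0,0,0,0,0,0],[0.03,0,0,0,0,0,0],[0.03,0,0,0,0,0,0]]' 20
python3 g.py .6369,.0882,.155
```

```text
time: 19.9
position: [0.4634, 0.0097, 0.0472]
tool_rot: [2.22, 2.222, 0.002]
ft_force: [0.4, -1.3, 0.7]
grip_width: 0.636
grip_force: 20.0
t 19.9 pos [0.4634 0.0097 0.0472] w 0.05534927694772655 gf 20.000357357785106 F [ 0.4158 -1.2961  0.6774]
turn deg [ 0.0621 -0.0219  0.0518]
shift mm [  78.432   173.6468 -107.585 ]
```

```bash
python3 -m handwheel '[[0.03,0,0,-0.01,0,0,0],[0.03,0,0,-0.02,0,0,0],[0.03,0,0,-0.03,0,0,0],[0.03,0,0,-0.03,0,0,0],[0.03,0,0,-0.017,0,0,0],[0.03,0,0,0,0,0,0]]' 20
python3 -m handwheel '[[0.03,0.007,0.015,0,0,0,0],[0.03,0.011,0.025,0,0,0,0],[0.03,0.014,0.03,0,0,0,0],[0.03,0.014,0.03,0,0,0,0],[0.03,0.014,0.03,0,0,0,0],[0.03,0.011,0.027,0,0,0,0],[0.03,0.0075,0.0165,0,0,0,0],[0.03,0,0,0,0,0,0],[0.03,0,0,0,0,0,0],[0.03,0,0,0,0,0,0]]' 20
python3 g.py .6369,.0882,.0312
```

```text
time: 20.65
position: [0.4636, 0.0096, 0.1547]
tool_rot: [2.22, 2.222, 0.003]
ft_force: [0.3, -0.1, -2.0]
grip_width: 0.64
grip_force: 20.0
time: 21.9
position: [0.6356, 0.0875, 0.1537]
tool_rot: [-2.221, -2.221, 0.001]
ft_force: [0.2, -0.3, -1.6]
grip_width: 0.634
grip_force: 20.0
t 21.9 pos [0.6356 0.0875 0.1537] w 0.055137386304446985 gf 19.999634670093656 F [ 0.247  -0.2539 -1.57  ]
turn deg [-0.0388 -0.0128  0.0015]
shift mm [  0.6546   1.3933 122.4932]
```

```bash
python3 -m handwheel '[[0.03,0,0.0005,0.025,0,0,0],[0.03,0,0,0.03,0,0,0],[0.03,0,0,0.03,0,0,0],[0.03,0,0,0.02,0,0,0],[0.03,0,0,0.011,0,0,0],[0.03,0,0,0.004,0,0,0],[0.03,0,0,0.001,0,0,0],[0.03,0,0,0,0,0,0],[0.03,0,0,0,0,0,0]]' 20
python3 -m handwheel '[[0.03,0,0,0,0,0,0],[0.03,0,0,0,0,0,0]]' 20; python3 g.py .6369,.0882,.0312
```

```text
time: 23.02
position: [0.6374, 0.0882, 0.0336]
tool_rot: [2.22, 2.222, 0.002]
ft_force: [-0.7, -0.2, -1.9]
grip_width: 0.633
grip_force: 20.0
time: 23.28
position: [0.637, 0.0882, 0.033]
tool_rot: [2.22, 2.222, 0.0]
ft_force: [-1.2, -0.7, -2.3]
grip_width: 0.636
grip_force: 20.0
t 23.275 pos [0.637  0.0882 0.033 ] w 0.05532442755750183 gf 19.999804459512234 F [-1.2078 -0.7285 -2.303 ]
turn deg [ 0.0151 -0.0077  0.0475]
shift mm [ 0.0358 -0.0683  1.812 ]
```

```bash
python3 -m handwheel '[[0.03,0,0,0.001,0,0,0],[0.03,0,0,0.0005,0,0,0],[0.03,0,0,0,0,0,0]]' 20;python3 -m handwheel '[[0.03,0,0,0.0006,0,0,0],[0.03,0,0,0,0,0,0]]' 20
```

```text
time: 23.65
position: [0.6369, 0.0881, 0.0313]
tool_rot: [-2.221, -2.222, -0.0]
ft_force: [-0.6, 0.6, -1.7]
grip_width: 0.631
grip_force: 20.0
time: 23.9
position: [0.6369, 0.0881, 0.0313]
tool_rot: [-2.22, -2.222, -0.0]
ft_force: [-2.9, 0.1, 2.7]
grip_width: 0.637
grip_force: 20.0
```

```bash
python3 -m handwheel '[[0.062,0,0,0,0,0,0],[0.062,0,0,0,0,0,0],[0.087,0,0,0,0,0,0],[0.087,0,0,0,0,0,0],[0.087,0,0,0,0,0,0],[0.087,0,0,-0.025,0,0,0],[0.087,0,0,-0.04,0,0,0],[0.087,0,0,-0.05,0,0,0],[0.087,0,0,0,0,0,0],[0.087,0,0,0,0,0,0]]' 20
python3 g.py .4604,-.079,.145
```

```text
time: 25.15
position: [0.6366, 0.0882, 0.1454]
tool_rot: [-2.22, -2.222, 0.0]
ft_force: [-0.4, 0.1, -0.1]
grip_width: 1.001
grip_force: 0.0
t 25.15 pos [0.6366 0.0882 0.1454] w 0.08708280071285093 gf 0.0 F [-0.3911  0.086  -0.1352]
turn deg [-0.0229 -0.0157  0.0513]
shift mm [-167.0563 -176.3082    0.3933]
```

```bash
python3 -m handwheel '[[0.087,-0.02,-0.021,0,0,0,0],[0.087,-0.03,-0.031,0,0,0,0],[0.087,-0.03,-0.032,0,0,0,0],[0.087,-0.03,-0.032,0,0,0,0],[0.087,-0.03,-0.032,0,0,0,0],[0.087,-0.02,-0.02,0,0,0,0],[0.087,-0.007,-0.008,0,0,0,0],[0.087,0,0,0,0,0,0],[0.087,0,0,0,0,0,0],[0.087,0,0,0,0,0,0]]' 20
python3 g.py .4604,-.079,.0467
python3 - <<'E'
from m import *
for n in("top","scene"):
    im,d,P=cloud(n); cv2.imwrite(f"pics/{n}4.png",im)
E
```

```text
time: 26.4
position: [0.4615, -0.0783, 0.1456]
tool_rot: [2.219, 2.224, -0.001]
ft_force: [0.5, 0.9, 0.3]
grip_width: 1.001
grip_force: 0.0
t 26.4 pos [ 0.4615 -0.0783  0.1456] w 0.08709209716567505 gf 0.0 F [0.4847 0.879  0.251 ]
turn deg [-0.0168  0.0483  0.1284]
shift mm [-0.6175 -1.0963 98.9039]
```

View pics/scene4.png

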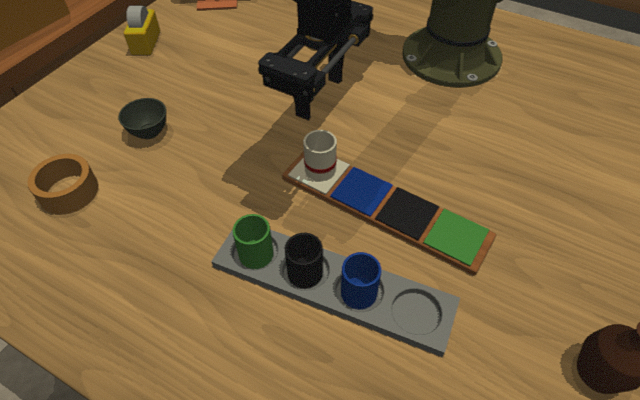

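Green, black and blue stand upright in their pockets at (253,240), (304,260) and (361,280). White remains at (320,152).

```bash
python3 -m handwheel '[[0.087,-0.0005,-0.001,0.03,0,0,0],[0.087,0,0,0.035,0,0,0],[0.087,0,0,0.025,0,0,0],[0.087,0,0,0.009,0,0,0],[0.087,0,0,0,0,0,0],[0.03,0,0,0,0,0,0],[0.03,0,0,0,0,0,0],[0.03,0,0,0,0,0,0],[0.03,0,0,0,0,0,0],[0.03,0,0,0,0,0,0]]' 20
python3 g.py .6274,.1757,.155
```

```text
time: 27.75
position: [0.4605, -0.0794, 0.0471]
tool_rot: [2.22, 2.222, 0.001]
ft_force: [0.8, 0.4, 1.4]
grip_width: 0.633
grip_force: 20.0
t 27.75 pos [ 0.4605 -0.0794  0.0471] w 0.05511155215808066 gf 20.000389013439417 F [0.8338 0.4205 1.4419]
turn deg [ 0.0628 -0.0118  0.049 ]
shift mm [ 255.0284  167.1994 -107.7028]
```

```bash
python3 -m handwheel '[[0.03,0,0,-0.01,0,0,0],[0.03,0,0,-0.02,0,0,0],[0.03,0,0,-0.03,0,0,0],[0.03,0,0,-0.03,0,0,0],[0.03,0,0,-0.017,0,0,0],[0.03,0,0,0,0,0,0]]' 20
python3 -m handwheel '[[0.03,0.018,0.012,0,0,0,0],[0.03,0.03,0.02,0,0,0,0],[0.03,0.035,0.023,0,0,0,0],[0.03,0.035,0.023,0,0,0,0],[0.03,0.035,0.023,0,0,0,0],[0.03,0.035,0.023,0,0,0,0],[0.03,0.032,0.021,0,0,0,0],[0.03,0.023,0.015,0,0,0,0],[0.03,0.012,0.0075,0,0,0,0],[0.03,0,0,0,0,0,0],[0.03,0,0,0,0,0,0],[0.03,0,0,0,0,0,0]]' 20
python3 g.py .6274,.1757,.0311
```

```text
time: 28.5
position: [0.4607, -0.0795, 0.1546]
tool_rot: [2.22, 2.222, 0.003]
ft_force: [0.3, -0.5, -1.9]
grip_width: 0.635
grip_force: 20.0
time: 30.0
position: [0.6271, 0.1742, 0.1541]
tool_rot: [-2.223, -2.22, -0.0]
ft_force: [0.0, 0.6, -1.4]
grip_width: 0.638
grip_force: 20.0
t 30.0 pos [0.6271 0.1742 0.1541] w 0.05546684969560634 gf 19.998516719788313 F [ 0.002   0.6223 -1.3555]
turn deg [ 0.0097 -0.0141 -0.0636]
shift mm [  1.4424   0.2326 123.0059]
```

```bash
python3 -m handwheel '[[0.03,0.001,0,0.025,0,0,0],[0.03,0,0,0.03,0,0,0],[0.03,0,0,0.03,0,0,0],[0.03,0,0,0.02,0,0,0],[0.03,0,0,0.011,0,0,0],[0.03,0,0,0.004,0,0,0],[0.03,0,0,0.001,0,0,0],[0.03,0,0,0,0,0,0],[0.03,0,0,0,0,0,0],[0.03,0,0,0,0,0,0],[0.03,0,0,0,0,0,0]]' 20
python3 g.py .6274,.1757,.0311
```

```text
time: 31.38
position: [0.6274, 0.1767, 0.0329]
tool_rot: [2.22, 2.222, 0.0]
ft_force: [0.2, 0.5, -1.9]
grip_width: 0.637
grip_force: 20.0
t 31.375 pos [0.6274 0.1767 0.0329] w 0.05539272137151851 gf 19.99860498122871 F [ 0.1982  0.4892 -1.9059]
turn deg [ 0.015  -0.0085  0.0471]
shift mm [-0.9541  0.0044  1.8279]
```

```bash
python3 -m handwheel '[[0.03,-0.0005,0,0.001,0,0,0],[0.03,0,0,0.0005,0,0,0],[0.03,0,0,0,0,0,0]]' 20;python3 -m handwheel '[[0.03,0,0,0.0006,0,0,0],[0.03,0,0,0,0,0,0]]' 20
```

```text
time: 31.75
position: [0.6273, 0.176, 0.0312]
tool_rot: [-2.221, -2.222, 0.0]
ft_force: [0.7, 0.1, -1.4]
grip_width: 0.636
grip_force: 20.0
time: 32.0
position: [0.6275, 0.1761, 0.0311]
tool_rot: [2.221, 2.222, 0.001]
ft_force: [-0.7, -0.4, 1.1]
grip_width: 0.637
grip_force: 20.0
```

```bash
python3 -m handwheel '[[0.062,0,0,0,0,0,0],[0.062,0,0,0,0,0,0],[0.087,0,0,0,0,0,0],[0.087,0,0,0,0,0,0],[0.087,0,0,0,0,0,0],[0.087,0,0,-0.025,0,0,0],[0.087,0,0,-0.04,0,0,0],[0.087,0,0,-0.05,0,0,0],[0.087,0,0,0,0,0,0]]' 20
python3 -m handwheel '[[0.087,0,-0.04,-0.01,0,0,0],[0.087,0,-0.05,-0.01,0,0,0],[0.087,0,-0.05,0,0,0,0],[0.087,0,-0.03,0,0,0,0],[0.087,0,0,0,0,0,0],[0.087,0,0,0,0,0,0],[0.087,0,0,0,0,0,0]]' 20
python3 - <<'E'
from m import *
for n in("top","scene"):
    im,d,P=cloud(n); cv2.imwrite(f"pics/{n}5.png",im)
    P=P.copy(); Q=P.copy(); Q[...,2]+=.016; print(n)
    for c in cups(Q): print(c[0],c[2],c[3],c[4]-.016,c[5]-.016)
E
```

```text
time: 33.12
position: [0.6305, 0.1765, 0.1507]
tool_rot: [2.218, 2.219, 0.013]
ft_force: [0.9, 0.1, -0.1]
grip_width: 1.0
grip_force: 0.0
time: 34.0
position: [0.4582, 0.1755, 0.1654]
tool_rot: [2.221, 2.22, -0.001]
ft_force: [0.2, -0.4, -0.2]
grip_width: 1.0
grip_force: 0.0
top
[348. 142.] [ 0.6555 -0.0871] 0.028020543977618217 0.0799708452403554 0.0759582010022674
[302. 147.] [ 0.6467 -0.0018] 0.02797212265431881 0.07964034628125401 0.0760001142355771
[256. 153.] [0.6367 0.0864] 0.028347264975309372 0.08016950360959248 0.07596003767598121
[209. 159.] [0.6274 0.1746] 0.02833792194724083 0.0796416829664559 0.07581725356412694
scene
[251. 230.] [ 0.6556 -0.085 ] 0.028511743992567062 0.077400248727017 0.07366904248125841
[304. 250.] [0.6462 0.001 ] 0.02860078774392605 0.07823102431554788 0.07404805098015128
[362. 270.] [0.6357 0.0888] 0.028513820841908455 0.07849207055046756 0.07396204808141953
[423. 293.] [0.6266 0.177 ] 0.02861979603767395 0.07721843953837768 0.07419869757214897
```

View pics/scene5.png

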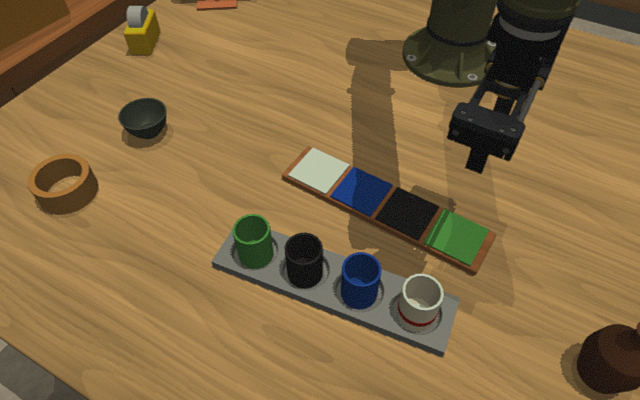

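All four cups stand upright in their pockets: green (253,240), black (304,260), blue (361,280), white (420,300). Rims are at 76 mm and centred to about 2 mm, and the arm is clear.

```bash
python3 -c "
from bench import ctrl
print(ctrl.close_job())"
```

```text
the job is handed in; nothing more can be done
None
```

All four tumblers stand upright in the tray in reverse order (left to right: white, blue, black, green), and the job was handed in after about 34 s of robot time.

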